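Right the sample bottle and hold it down on the meter's sprung plunger

TASK

Stand the fallen sample bottle with the orange cap upright on the bench, then set it base down in the square well of the sample meter and press it straight down, firmly but without ramming it, until the sprung plunger under it reaches its hard stop. Finish while still holding the bottle upright and pressed down on the stop: do not let go. Leave the spare bottle with the blue cap, the beaker and the dish standing where they are.

Things in the scene. Friction and masses are not known exactly. Their poses are not given: they have to be found in the camera images.
- bottle: The sample bottle, 106 mm tall, about 130 g (mass varies by some 25 %): square white body 40 x 40 mm (edges rounded 3 mm), 82 mm high, with a band of paper label, then a 4 mm round neck and a round orange cap 33 mm across, 20 mm high. Origin: centre of its base; z runs along the bottle from base to cap, x and y are square to its flat sides. At the start it lies on one flat side on the bench, cap pointing sideways or towards the robot, to the left or right of the meter.
- well (a point): Centre of the mouth of the meter's square well, level with the meter's flat top, 70 mm above the bench; x and y run along the well's sides, z up. The well is 46 x 46 mm with a small chamfer round the mouth, and open for the whole 70 mm but for the plunger in it. The white meter is fixed, 150 mm along its x, 170 mm along its y, with the well in the middle of its top and a blue frame round it; a dark flush display lies on the -x side.
- plunger (a joint): Travel of the sprung plunger in the well, m: 0 = up at rest, 0.014 = down on its hard stop. It slides straight down. A spring pushes it up with about 3.5 N at rest, rising evenly to 7 N at the stop, so the bottle's weight alone does not move it. The small orange tab on the +x side of the meter rides down its slot with the plunger.
- plunger_top (a point): Centre of the plunger's flat top, an orange square 36 mm wide, on which the bottle's base rests; 16 mm below the well's mouth when up, 30 mm below when on the stop.
- spare: Bystander: a bottle of the same make with a blue cap, standing; origin at the centre of its base. Not to be moved.
- beaker: Bystander: glass beaker 70 mm across, 90 mm high; origin at the centre of its base. Not to be moved.
- dish: Bystander: white shallow dish 90 mm across, 18 mm high; origin at the centre of its base. Not to be moved.
Things that resemble listed ones, but are neither listed nor needed, are in the scene too. Of the things that look like the part that bears well, the middle-sized one is meant.

How it is judged (in metres and radians):
On the way, in this order (a step that is already met when the one before it is completed fails the run):
1. the orange-capped bottle is upright with its base on the bench (angle between bottle's own z axis and vertical below 0.2 rad and height (world z) of bottle below 0.012 m), for 0.2 s.
2. the bottle is upright in the meter's well (angle between bottle's own z axis and vertical below 0.2 rad and horizontal distance between bottle and well below 0.008 m and z of bottle in the frame of well below -0.005 m), for 0.1 s.
At the end, for the whole second after the job is handed in: The bottle stands in the well within 8 mm of its centre and 0.12 rad of upright, its base on the plunger, the plunger pressed to within 1.8 mm of its 14 mm stop (over 5 N on it), still, with the robot in contact with the bottle and holding it down (value of joint plunger above 0.0122 m and angle between bottle's own z axis and vertical below 0.12 rad and horizontal distance between bottle and well below 0.008 m and z of bottle in the frame of plunger_top below 0.004 m and contact force between bottle and plunger above 5 N and contact force between any of the fingers, the arm and bottle above 1 N and linear speed of bottle below 0.01 m/s); the arm keeps its last pose, push and grip.
It fails at once if the bottle is rammed onto the plunger with more than 60 N (contact force between bottle and plunger above 60 N).
It fails at once if the spare bottle is moved over 25 mm or tipped (distance of spare from where it was at the start of the episode above 0.025 m or angle between spare's own z axis and vertical above 0.3 rad).
It fails at once if the beaker is moved over 25 mm or tipped (distance of beaker from where it was at the start of the episode above 0.025 m or angle between beaker's own z axis and vertical above 0.3 rad).
It fails at once if the dish is moved over 25 mm or tipped (distance of dish from where it was at the start of the episode above 0.025 m or angle between dish's own z axis and vertical above 0.3 rad).
It also fails if it takes over 61 s, if anything falls off the work surface, if the arm or the gripper's body presses on something with over 40 N, if the wrist force passes 120 N, or if a joint passes its speed limit or range.

ROBOT

A 7-joint arm with a two-finger parallel gripper is mounted at the origin on the work surface. World frame = base frame: x ahead of the robot, y to its left, z up, the work surface at z = 0. Lengths are in mm, angles in rad, forces in N, time in s.
With the tool pointing down it reaches from about 425 to 950 mm from the base axis. Payload 4.7 kg.
Tool frame: the origin (TCP) lies midway between the tips of the shut fingers; the grasp point (between the pads) lies arm.pinch_z behind it (arm.pinch_z is the distance from the TCP to the grasp point, in mm); x points along the fingers, y is the direction in which the jaws open and shut, and the axes are right-handed (so a half turn about x gives the same grasp; the last joint's range is limited). The gripper opens to 87 mm and grips with 3 to 60 N. Pads are 19 mm wide; open, the fingers measure 117 mm over their backs; the gripper's body (75 mm by 190 mm) begins 51 mm behind the grasp point.
Start: joints at [-0.029, 0.469, -0.049, 1.532, 0.024, 1.141, -0.082], TCP at [675.018, 0.046, 222.573] pointing down, gripper open.
Joint ranges: [-2.59, 2.59], [-0.33, 1.99], [-1.39, 1.29], [0.1, 2.45], [-1.04, 4.18], [0.21, 1.99], [-2.66, 2.66]. Speed limits (rad/s): [2.57, 2.57, 3.14, 3.14, 3.14, 3.14, 3.14].

INTERFACE

Orientations are given as a rotation vector (axis times angle).
In Python, from station import telemetry, read_camera, ticket, arm gives the robot as it stands.
- The arm moves only by the tool send_rows, never from a script. Its argument "targets" is a list of rows, each a list of 7 numbers: the turn, a rotation vector about the world's x, y, z in units of 5 degrees (1.0 is 5 degrees), then the shift along the world's x, y, z in units of 40 mm (1.0 is 40 mm), then the closure, from 0 (fully open) to 1 (shut). A call has 1 to 5 rows; each row shifts and turns the commanded pose from where the row before left it; what a row does not reach is not made up. A row lasts 1/12 s, in which the tool goes at most 41.7 mm and 7.16 degrees, less where a joint would pass 70% of its speed; a pose out of reach is approached as far as the arm can. A call is refused whole if a number of a shift passes 1 or a number of a turn 1, either way. A call with a gripper value outside its range is refused whole. The fingers move at their own pace and stop on an object; "newtons" is the grip in N (left out, the last holds). Time passes only in rows, so rows that do not move let the fingers close. It gives the time, the measured TCP pose, the force and the opening at its end, in the units of the state.
- telemetry.get_obs(): the state, without advancing time (a new reading comes with each control period).
- read_camera(name): name is "scene" or "side" or "wrist"; returns a dict with "img" (400x640x3 uint8, red, green, blue), "fx", "fy", "cx", "cy" (pixels), "position" and "orientation" of the camera in the world. Camera axes: x right, y down, z forward; pixel columns grow to the right and rows downward; lengths in mm; the calibration is good to about 2 mm. The wrist camera is an equidistant fisheye: a pixel r from the principal point sees the ray r / f radians off the axis. A picture is of the moment at which its call begins. There is no depth.
- ticket.hand_in(): hands the job in, once; it reports no verdict.
The state is a dict: "time_s": time; "joints": joint angles; "qvel": joint speeds; "joint_torque": joint torques, N m; "ee_pos": TCP position; "tool_rot": TCP orientation; "ft_force": force on the tool from outside, world axes, zero at the start; "moment": the same for the moment, N m; "gripper_width": opening from 0.0 (shut) to 1.0 (fully open).
Only numpy, scipy, OpenCV 4.12 (cv2) and the standard library are available. Lean on these libraries where they do the work, as an engineer would, in place of code of your own. Each camera call takes 0.05 s, during which the arm holds its last target.

## Working session

There is one attempt and no reset: what is moved stays moved. The work goes in short steps, Python scripts to look and compute and a tool call to move; the robot and the scene stay as the last step left them, time stands still between calls to the robot, and variables do not carry over. Pictures are saved under pics/ and viewed, and the job is handed in when it is done.

Besides the shell and the picture viewer there is one more tool, called by a JSON object that holds its "method" and its "body", one argument or row to a line. send_rows: Moves the arm, as the interface text tells. Its arguments: {"type":"object","properties":{"targets":{"type":"array"},"newtons":{"type":"number"}},"required":["targets"]}

```bash
ls; mkdir -p pics; python3 - <<'E'
from station import telemetry, read_camera, arm
import cv2
print(telemetry.get_obs())
print([ (a,getattr(arm,a)) for a in dir(arm) if not a.startswith('_')])
for n in ["scene","side","wrist"]:
    c=read_camera(n); cv2.imwrite(f"pics/{n}0.png",c["img"][:,:,::-1])
    print(n,{k:v for k,v in c.items() if k!="img"})
E
```

```text
pics
{'time_s': 0.0, 'joints': array([-0.02890601,  0.46945227, -0.04860557,  1.53368748,  0.0240914 ,
        1.14099566, -0.08228267]), 'qvel': array([-0.0016542 , -0.00065699,  0.00136577, -0.00199251,  0.00053677,
        0.00012851, -0.00151108]), 'joint_torque': array([ 8.49551179e-05, -5.07972229e+01, -8.03461717e-02, -2.36155879e+01,
       -6.12773141e-02,  3.78107757e-02,  1.50727069e-04]), 'ee_pos': array([6.74401284e+02, 2.31779751e-02, 2.21494891e+02]), 'tool_rot': array([ 1.20818562,  1.21062541, -1.21062349]), 'ft_force': array([-0.24151296,  0.16921813,  0.08464343]), 'moment': array([-0.01510819, -0.02195451, -0.03626108]), 'gripper_width': 1.0025646026474342}
[('PlanningError', <class 'station.PlanningError'>), ('pinch_z', 18.700000000000003)]
scene {'fx': 364.0800193568577, 'fy': 364.0800193568577, 'cx': 321.3800762654643, 'cy': 198.39433325400424, 'position': array([ 966.65012501, -513.55473287,  609.89351772]), 'orientation': array([-2.11761489, -0.70578838,  0.37310517])}
side {'fx': 449.3512117807642, 'fy': 449.3512117807642, 'cx': 324.05294012814875, 'cy': 204.567437343211, 'position': array([  73.34842315, 1003.40161118, 1003.28764645]), 'orientation': array([-0.59023468,  2.65568193, -1.17383214])}
wrist {'fx': 309.70691628693146, 'fy': 309.70691628693146, 'cx': 319.71735303464027, 'cy': 193.67358688600322, 'position': array([675.1821754 ,  66.68574766, 384.05763153]), 'orientation': array([ 2.88822189e+00,  9.13096408e-04, -1.93475155e-03])}
```

View pics/scene0.png

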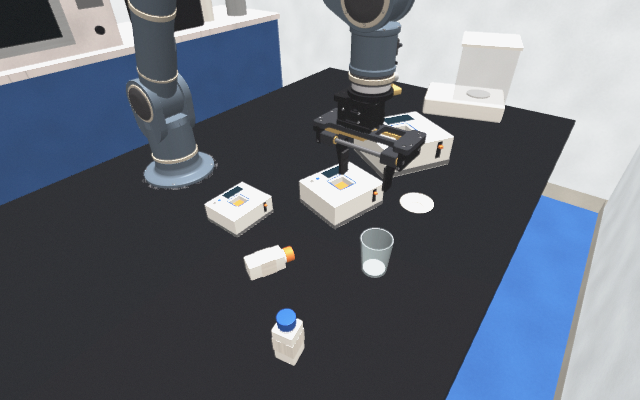

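View pics/side0.png

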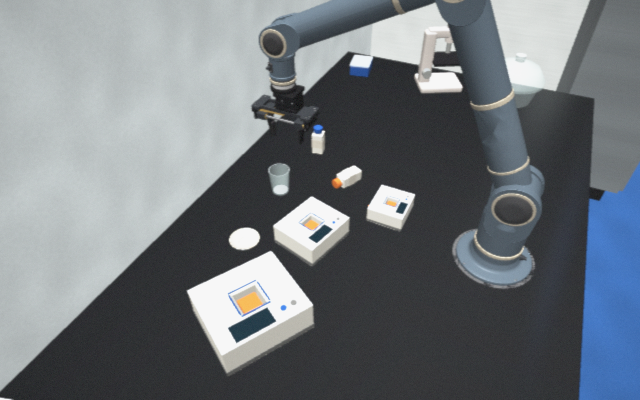

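View pics/wrist0.png

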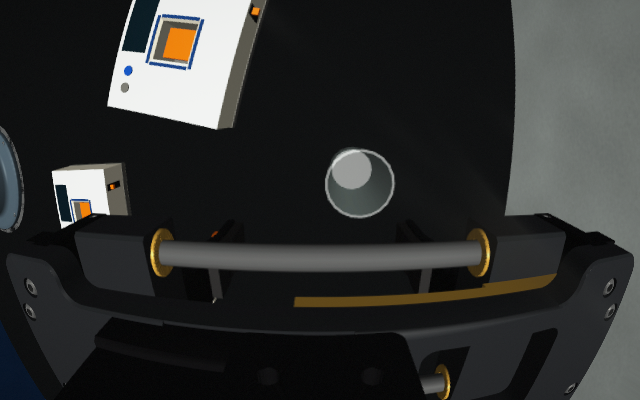

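The scene shows the bottle lying at about (268,262), the medium meter at (342,190), the spare at (288,335), the beaker at (375,253) and the dish at (417,203). In the side view they are at (347,177), (312,230), (318,140), (280,180) and (244,239). I'll enlarge crops next.

```bash
cat > h.py <<'E'
import numpy as np, cv2
from scipy.spatial.transform import Rotation as R
from station import telemetry, read_camera
def ray(c,u,v,fish=False):
    x=(u-c["cx"])/c["fx"]; y=(v-c["cy"])/c["fy"]
    if fish:
        r=np.hypot(x,y); s=np.sin(r)/r if r>1e-9 else 1; d=np.array([x*s,y*s,np.cos(r)])
    else: d=np.array([x,y,1.])
    d=R.from_rotvec(c["orientation"]).apply(d); return np.array(c["position"]),d/np.linalg.norm(d)
def proj(c,P,fish=False):
    q=R.from_rotvec(c["orientation"]).inv().apply(np.asarray(P)-c["position"])
    if fish:
        t=np.arctan2(np.hypot(*q[:2]),q[2]); n=q[:2]/np.hypot(*q[:2])*t
    else: n=q[:2]/q[2]
    return np.array([c["cx"]+c["fx"]*n[0],c["cy"]+c["fy"]*n[1]])
def tri(rays):
    A=np.zeros((3,3));b=np.zeros(3)
    for p,d in rays:
        M=np.eye(3)-np.outer(d,d);A+=M;b+=M@p
    X=np.linalg.solve(A,b)
    return X,[float(np.linalg.norm(np.cross(X-p,d))) for p,d in rays]
def onz(c,u,v,z,fish=False):
    p,d=ray(c,u,v,fish); return p+d*(z-p[2])/d[2]
def crop(c,name,x0,y0,x1,y1,k):
    im=cv2.resize(c["img"][y0:y1,x0:x1,::-1],None,fx=k,fy=k,interpolation=cv2.INTER_CUBIC)
    cv2.imwrite(f"pics/{name}.png",im)
E
python3 - <<'E'
from h import *
c=read_camera("scene"); crop(c,"s1",190,150,390,290,4)
c=read_camera("side"); crop(c,"d1",230,130,430,270,4)
print(R.from_rotvec(telemetry.get_obs()["tool_rot"]).as_matrix().round(2))
E
```

```text
[[-0.  1.  0.]
 [-0.  0. -1.]
 [-1. -0.  0.]]
```

View pics/s1.png

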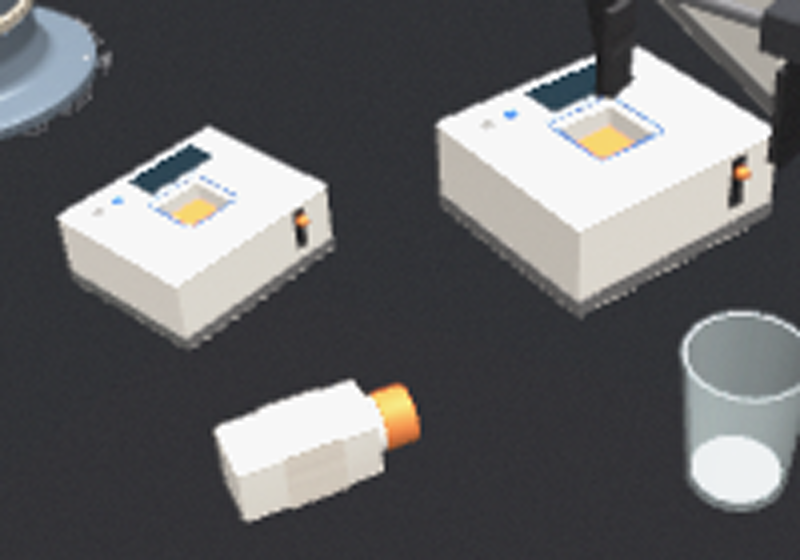

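View pics/d1.png

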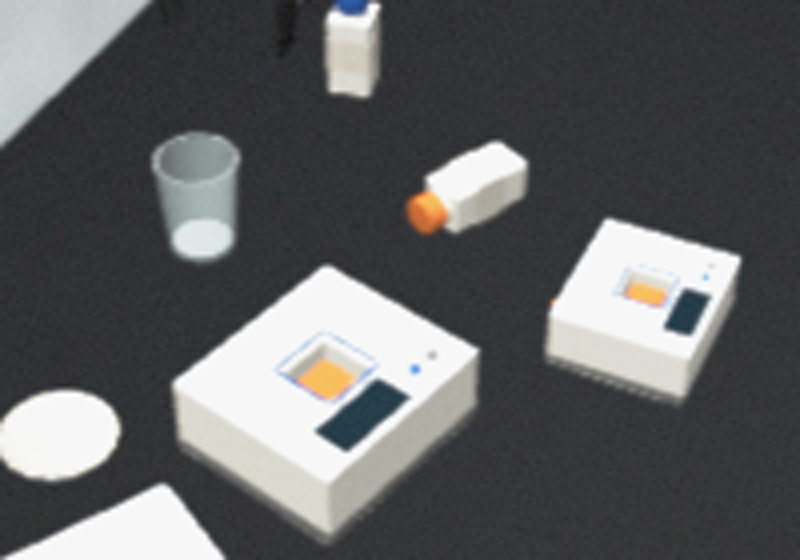

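```bash
python3 - <<'E'
from h import *
S=read_camera("scene");D=read_camera("side")
f=lambda p,q:(p[0]/4+q[0]-.375,p[1]/4+q[1]-.375)
so=(190,150);do=(230,130)
# guess correspondences via onz z=70
for n,p in dict(near=(580,230),left=(437,122),right=(772,130),far=(640,47)).items(): print("S",n,onz(S,*f(p,so),70).round(1))
for n,p in dict(bot=(330,487),left=(174,384),top=(328,265),right=(479,350)).items(): print("D",n,onz(D,*f(p,do),70).round(1))
for n,p in dict(capend=(412,415),basecornerTop=(215,432),topfar=(350,380),basebot=(248,521),sidebot=(383,470)).items(): print("S",n,onz(S,*f(p,so),20).round(1))
for n,p in dict(capend=(425,213),b1=(495,143),b2=(527,160),t1=(428,182),bot=(462,232)).items(): print("D",n,onz(D,*f(p,do),20).round(1))
print("beaker",onz(S,374,268,0),onz(D,281,189.5,0))
print("spare base",onz(S,288,358,0),onz(D,318,153,0))
print("dish",onz(S,417,203,15),onz(D,244.5,239,15))
for a,b in [((580,230),(328,265)),((437,122),(479,350)),((772,130),(174,384)),((640,47),(330,487))]:
    print(tri([ray(S,*f(a,so)),ray(D,*f(b,do))]))
E
```

```text
S near [565.9  55.4  70. ]
S left [419.9  94.8  70. ]
S right [605.5 218.5  70. ]
S far [475.4 256.5  70. ]
D bot [459.7 263.5  70. ]
D left [608.2 221.4  70. ]
D top [564.5  54.7  70. ]
D right [419.1  93.6  70. ]
S capend [551.5 -87.5  20. ]
S basecornerTop [ 471.3 -163.4   20. ]
S topfar [503.7 -87.4  20. ]
S basebot [ 533.3 -197.8   20. ]
S sidebot [ 566.3 -128.6   20. ]
D capend [545.3 -92.1  20. ]
D b1 [ 528.5 -209.    20. ]
D b2 [ 493.2 -197.9   20. ]
D t1 [ 560.3 -132.2   20. ]
D bot [506.6 -82.3  20. ]
beaker [7.13878736e+02 7.12057995e-01 0.00000000e+00] [711.84783828  -1.88355431   0.        ]
spare base [ 700.93783941 -274.44320301    0.        ] [ 6.89003771e+02 -2.48565374e+02 -1.13686838e-13]
dish [693.07928346 259.23034655  15.        ] [689.471415   261.44577356  15.        ]
(array([565.13796656,  55.106213  ,  69.96031136]), [0.799582642898565, 0.7995826428984419])
(array([419.48825469,  94.34351279,  70.22903136]), [0.6318299925753562, 0.6318299925753059])
(array([606.72346213, 220.23293609,  69.53799731]), [1.889295652649132, 1.8892956526493085])
(array([466.05679081, 262.00016488,  64.65091613]), [4.951017555661318, 4.951017555661165])
```

```bash
python3 - <<'E'
from h import *
S=read_camera("scene");D=read_camera("side")
f=lambda p,q:(p[0]/4+q[0]-.375,p[1]/4+q[1]-.375)
so=(190,150);do=(230,130)
for a,b in [((180,287),(610,220)),((58,218),(740,258)),((328,187),(547,318)),((208,127),(685,360))]:
    print("small",tri([ray(S,*f(a,so)),ray(D,*f(b,do))]))
# bottle: cap end-face silhouettes ; fit x,y,yaw by mask IoU of silhouette
def mask(c,box):
    im=c["img"].astype(int); x0,y0,x1,y1=box
    m=(im.max(2)>110); M=np.zeros(m.shape,np.uint8); M[y0:y1,x0:x1]=m[y0:y1,x0:x1]; return M
ms=mask(S,(238,240,300,284)); md=mask(D,(328,162,366,192))
print(ms.sum(),md.sum())
def pts(x,y,th):
    # x,y = base centre on bench plane; axis th
    a=np.array([np.cos(th),np.sin(th),0]);n=np.array([-a[1],a[0],0]);u=np.array([0,0,1.])
    o=np.array([x,y,20.]);body=[];cap=[]
    for t in np.linspace(0,2*np.pi,40):
        body+= [o+a*h+n*np.clip(np.sign(np.cos(t))*17+3*np.cos(t),-20,20)+u*(np.sign(np.sin(t))*17+3*np.sin(t)) for h in (0,82)]
        cap+= [o+a*h+16.5*(n*np.cos(t)+u*np.sin(t)) for h in (86,106)]
    return body,cap
def render(c,p):
    K=8;M=np.zeros((400*K//2,640*K//2),np.uint8)
    K=4
    M=np.zeros((400*K,640*K),np.uint8)
    for P in pts(*p):
        q=np.array([(proj(c,X)+.5)*K for X in P]).round().astype(np.int32)
        cv2.fillConvexPoly(M,cv2.convexHull(q),1)
    return cv2.resize(M.astype(np.float32),(640,400),interpolation=cv2.INTER_AREA)
def cost(p):
    return np.abs(render(S,p)-ms).sum()+np.abs(render(D,p)-md).sum()
from scipy.optimize import minimize
best=None
for th in (1.1,1.25,1.4):
    r=minimize(cost,[512,-195,th],method="Nelder-Mead",options=dict(initial_simplex=[[512,-195,th],[522,-195,th],[512,-185,th],[512,-195,th+.15]]))
    if best is None or r.fun<best.fun: best=r
print(best.x,best.fun)
for n,c in (("os",S),("od",D)):
    im=c["img"][:,:,::-1].copy(); k=6
    im=cv2.resize(im,None,fx=k,fy=k,interpolation=cv2.INTER_CUBIC)
    for P in pts(*best.x):
        q=np.array([(proj(c,X)+.5)*k for X in P]).astype(np.int32); cv2.polylines(im,[cv2.convexHull(q)],True,(0,255,0),1)
    x,y=(230,232) if n=="os" else (310,145)
    cv2.imwrite(f"pics/{n}.png",im[y*k:(y+60)*k,x*k:(x+80)*k])
E
```

```text
small (array([ 389.14013984, -111.8934823 ,   51.00562078]), [1.963679953061233, 1.9636799530611482])
small (array([ 276.71537734, -111.64298365,   51.51824179]), [0.4453407533794083, 0.44534075337931134])
small (array([391.94896532,  17.11384788,  49.36872444]), [0.959431754027278, 0.9594317540270895])
small (array([278.88538891,  17.66159873,  51.23621583]), [1.9031754982360516, 1.9031754982360778])
1167 461
[ 501.37453408 -181.51483308    1.1231939 ] 108.9375
```

View pics/os.png

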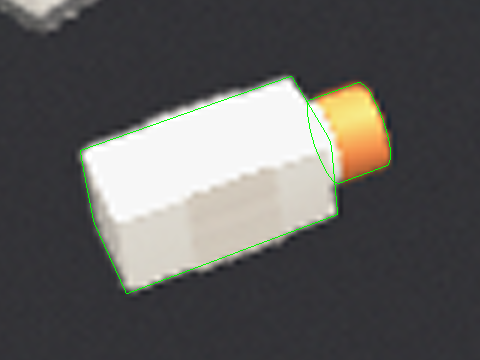

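View pics/od.png

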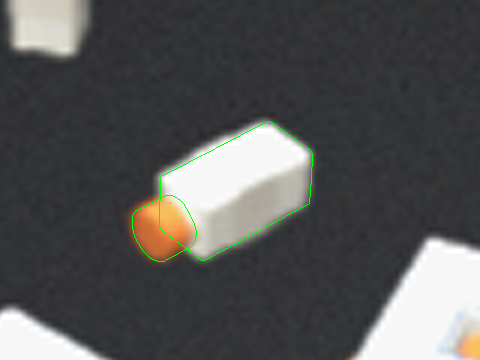

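The silhouette fit agrees in both views. The bottle base is at (501,-181.5) with its axis at 64.4° and it lies flat on the bench. The meter yaw is about -14.6° and the well is about (513,157). I'll approach with the jaw axis across the bottle, yawing first and then tilting the wrist towards the cap by 45°.

{"method": "send_rows", "body": {
  "targets": [
    [0, 0, -1, -0.26, -0.24, -0.1, 0],
    [0, 0, -1, -0.26, -0.24, -0.1, 0],
    [0, 0, -1, -0.26, -0.24, -0.1, 0],
    [0, 0, -1, -0.26, -0.24, -0.1, 0],
    [0, 0, -1, -0.26, -0.24, -0.1, 0]
  ],
  "newtons": 30
}}

```text
time_s: 0.87
ee_pos: [622.5, -48.4, 202.5]
tool_rot: [1.526, 0.967, -1.526]
ft_force: [-0.5, 0.1, -0.1]
gripper_width: 0.996
```

{"method": "send_rows", "body": {
  "targets": [
    [-0.9, 0.43, -0.13, -0.26, -0.24, -0.14, 0],
    [-0.9, 0.43, 0, -0.26, -0.24, -0.14, 0],
    [-0.9, 0.43, 0, -0.26, -0.24, -0.14, 0],
    [-0.9, 0.43, 0, -0.26, -0.24, -0.14, 0],
    [-0.9, 0.43, 0, -0.26, -0.24, -0.14, 0]
  ]
}}

```text
time_s: 1.28
ee_pos: [571.1, -96.2, 175.2]
tool_rot: [1.124, 0.705, -1.765]
ft_force: [-0.0, -0.5, -0.7]
gripper_width: 1.001
```

{"method": "send_rows", "body": {
  "targets": [
    [-0.9, 0.43, 0, -0.26, -0.24, -0.14, 0],
    [-0.9, 0.43, 0, -0.26, -0.24, -0.14, 0],
    [-0.9, 0.43, 0, -0.26, -0.24, -0.14, 0],
    [-0.9, 0.43, 0, -0.26, -0.24, -0.14, 0],
    [0, 0, 0, 0, 0, 0, 0]
  ]
}}

```text
time_s: 1.7
ee_pos: [527.3, -132.7, 149.0]
tool_rot: [0.779, 0.499, -1.898]
ft_force: [-1.1, 0.8, -1.7]
gripper_width: 1.002
```

```bash
cat > st.py <<'E'
from h import *
def st():
    o=telemetry.get_obs(); M=R.from_rotvec(o["tool_rot"]).as_matrix()
    print("t",round(o["time_s"],2),"tcp",o["ee_pos"].round(1),"j",o["joints"].round(2),"F",o["ft_force"].round(1),"w",round(o["gripper_width"],3))
    print("toolx",M[:,0].round(3),"jaw",M[:,1].round(3),"G",(o["ee_pos"]-18.7*M[:,0]).round(1))
    return o,M
E
python3 - <<'E'
from st import *
st()
S=read_camera("scene"); cv2.imwrite("pics/a_s.png",S["img"][:,:,::-1])
S=read_camera("wrist"); cv2.imwrite("pics/a_w.png",S["img"][:,:,::-1])
E
```

```text
t 1.7 tcp [ 527.3 -132.7  149. ] j [-0.35  0.58  0.24  1.81  0.53  1.29 -0.85] F [-1.1  0.8 -1.7] w 1.002
toolx [-0.309 -0.638 -0.705] jaw [ 0.903 -0.43  -0.006] G [ 533.1 -120.7  162.2]
```

View pics/a_s.png

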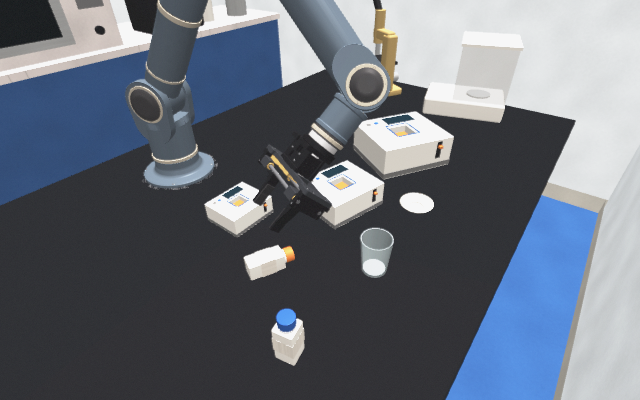

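View pics/a_w.png

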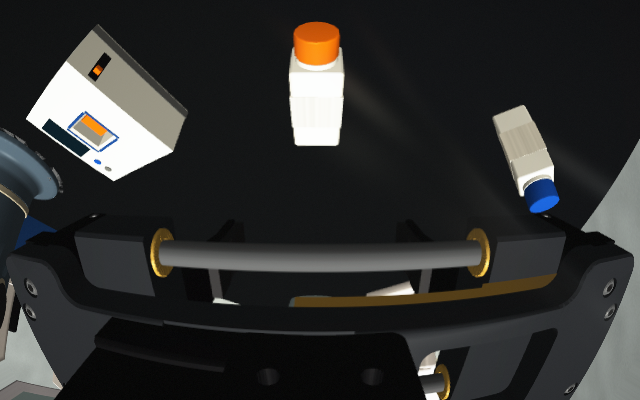

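The wrist view shows the bottle's axis aligned with the tool, with its cap at (316,40) and base at (317,143). I'll descend.

{"method": "send_rows", "body": {
  "targets": [
    [0, 0, 0, -0.03, -0.04, -0.6, 0],
    [0, 0, 0, -0.03, -0.04, -0.6, 0],
    [0, 0, 0, -0.03, -0.04, -0.6, 0],
    [0, 0, 0, -0.03, -0.04, -0.6, 0],
    [0, 0, 0, 0, 0, 0, 0]
  ]
}}

```text
time_s: 2.22
ee_pos: [523.3, -141.2, 54.0]
tool_rot: [0.787, 0.498, -1.899]
ft_force: [-0.2, -0.3, 0.5]
gripper_width: 1.0
```

```bash
python3 - <<'E'
from st import *
st()
S=read_camera("scene"); crop(S,"b_s",190,150,390,290,4)
S=read_camera("side"); crop(S,"b_d",280,100,440,220,5)
E
```

```text
t 2.22 tcp [ 523.3 -141.2   54. ] j [-0.33  0.71  0.24  1.85  0.54  1.12 -0.94] F [-0.2 -0.3  0.5] w 1.0
toolx [-0.308 -0.635 -0.709] jaw [ 0.901 -0.434 -0.002] G [ 529.1 -129.3   67.3]
```

View pics/b_s.png

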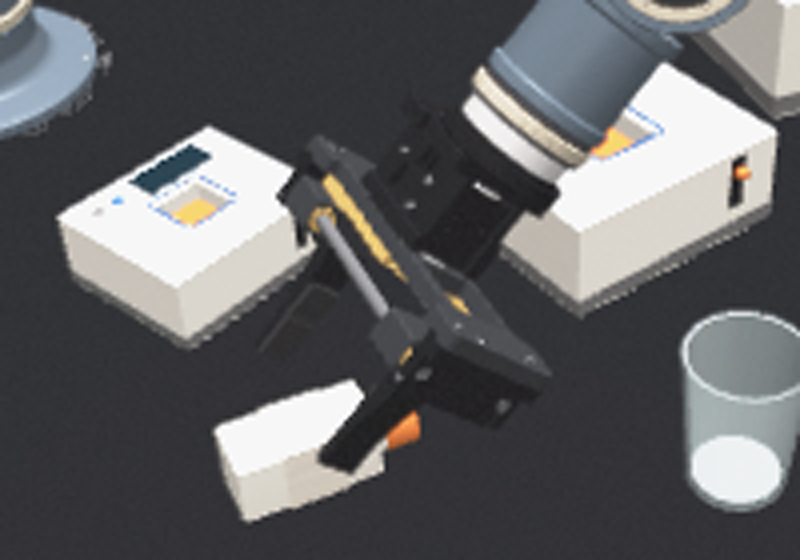

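View pics/b_d.png

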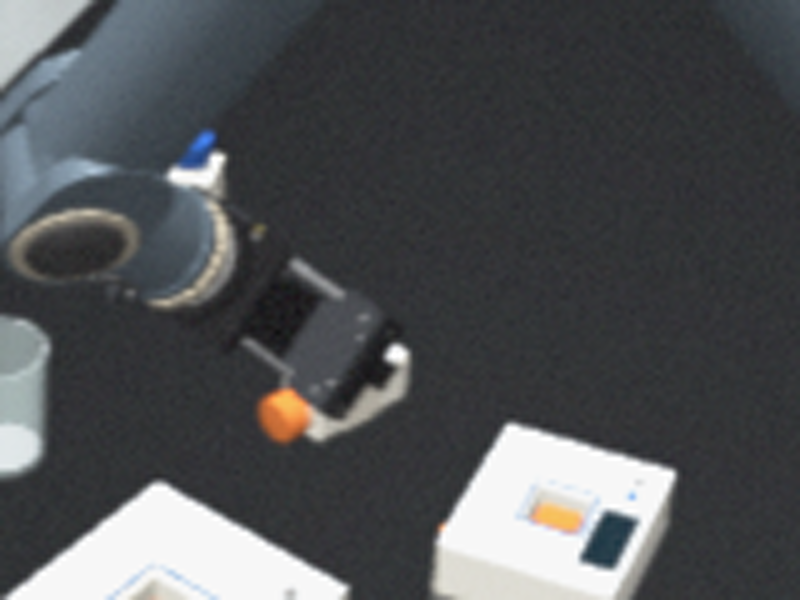

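{"method": "send_rows", "body": {
  "targets": [
    [0, 0, 0, -0.03, 0.01, -0.35, 0],
    [0, 0, 0, -0.03, 0.01, -0.35, 0],
    [0, 0, 0, 0, 0, -0.3, 0],
    [0, 0, 0, 0, 0, 0, 0]
  ]
}}

```text
time_s: 2.65
ee_pos: [521.0, -139.5, 14.1]
tool_rot: [0.786, 0.497, -1.898]
ft_force: [0.2, -0.7, -0.4]
gripper_width: 1.0
```

{"method": "send_rows", "body": {
  "targets": [
    [0, 0, 0, 0, 0, 0, 1],
    [0, 0, 0, 0, 0, 0, 1],
    [0, 0, 0, 0, 0, 0, 1],
    [0, 0, 0, 0, 0, 0, 1],
    [0, 0, 0, 0, 0, 0, 1]
  ],
  "newtons": 40
}}

```text
time_s: 3.07
ee_pos: [522.5, -140.0, 16.6]
tool_rot: [0.789, 0.494, -1.896]
ft_force: [-0.8, 0.5, -0.5]
gripper_width: 0.708
```

```bash
python3 - <<'E'
from st import *
st()
S=read_camera("scene"); crop(S,"c_s",190,150,390,290,4)
E
```

```text
t 3.07 tcp [ 522.5 -140.    16.6] j [-0.33  0.77  0.23  1.86  0.55  1.07 -0.98] F [-0.8  0.5 -0.5] w 0.708
toolx [-0.304 -0.636 -0.709] jaw [ 0.902 -0.433  0.002] G [ 528.2 -128.1   29.8]
```

View pics/c_s.png

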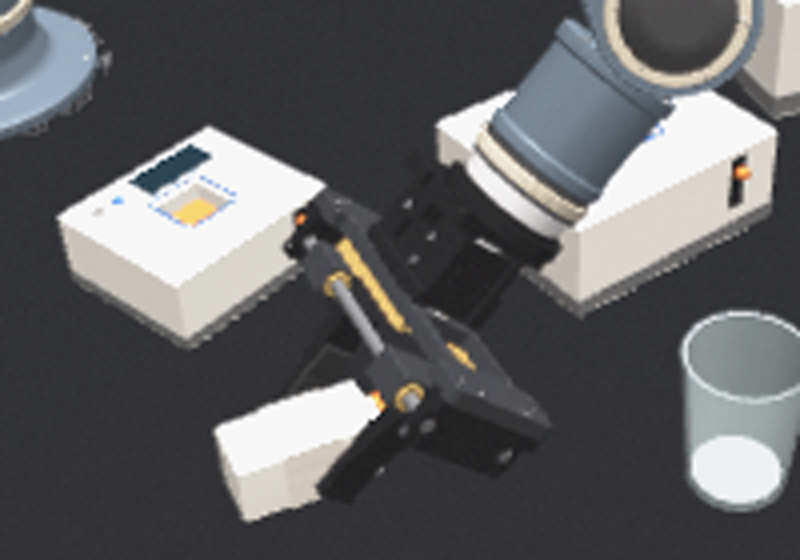

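{"method": "send_rows", "body": {
  "targets": [
    [0, 0, 0, 0, 0, -0.08, 1],
    [0, 0, 0, 0, 0, 0, 1],
    [0, 0, 0, 0, 0, 0, 1],
    [0, 0, 0, 0, 0, 0, 1],
    [0, 0, 0, 0, 0, 0, 1]
  ]
}}

```text
time_s: 3.53
ee_pos: [522.2, -139.9, 12.8]
tool_rot: [0.789, 0.495, -1.897]
ft_force: [-0.2, -0.4, -0.5]
gripper_width: 0.453
```

{"method": "send_rows", "body": {
  "targets": [
    [0, 0, 0, 0, 0, 0, 1],
    [0, 0, 0, 0, 0, 0, 1],
    [0, 0, 0, 0, 0, 0, 1],
    [0, 0, 0, 0, 0, 0, 1],
    [0, 0, 0, 0, 0, 0, 1]
  ]
}}

```text
time_s: 3.95
ee_pos: [522.2, -139.9, 13.0]
tool_rot: [0.789, 0.495, -1.896]
ft_force: [0.2, -0.4, -1.5]
gripper_width: 0.455
```

```bash
python3 - <<'E'
from st import *
st()
st()
S=read_camera("scene"); crop(S,"d_s",190,150,390,290,4)
E
```

```text
t 3.95 tcp [ 522.2 -139.9   13. ] j [-0.33  0.78  0.23  1.86  0.55  1.06 -0.98] F [ 0.2 -0.4 -1.5] w 0.455
toolx [-0.305 -0.637 -0.709] jaw [ 0.902 -0.433  0.001] G [ 527.9 -128.    26.2]
t 3.95 tcp [ 522.2 -139.9   13. ] j [-0.33  0.78  0.23  1.86  0.55  1.06 -0.98] F [ 0.2 -0.4 -1.5] w 0.455
toolx [-0.305 -0.637 -0.709] jaw [ 0.902 -0.433  0.001] G [ 527.9 -128.    26.2]
```

View pics/d_s.png

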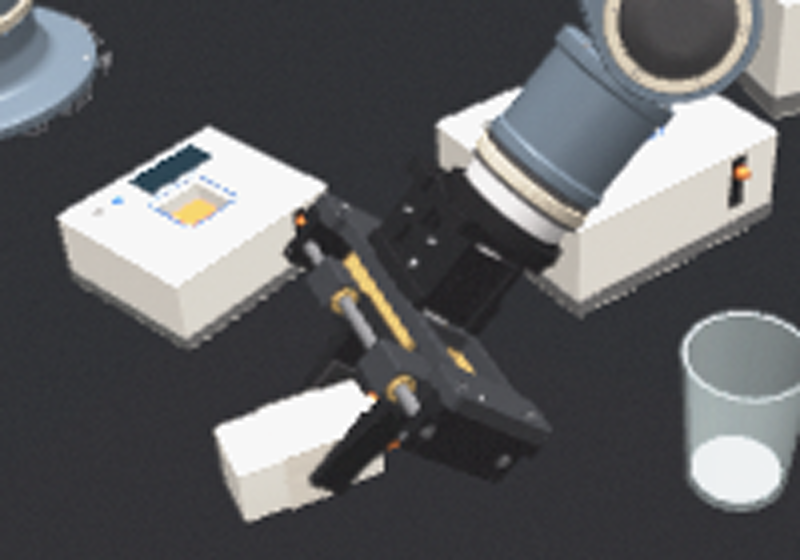

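Gripped, with an opening of about 39.6 mm. Now I'll lift it and turn it upright, +90° about the jaw axis.

{"method": "send_rows", "body": {
  "targets": [
    [0, 0, 0, 0, 0, 0.5, 1],
    [0, 0, 0, 0, 0, 0.7, 1],
    [0.9, -0.43, 0, 0.02, 0.03, 0.5, 1],
    [0.9, -0.43, 0, 0.02, 0.03, 0.1, 1],
    [0.9, -0.43, 0, 0.02, 0.03, 0, 1]
  ]
}}

```text
time_s: 4.42
ee_pos: [526.2, -135.8, 86.8]
tool_rot: [1.049, 0.656, -1.797]
ft_force: [0.3, -0.5, -1.7]
gripper_width: 0.461
```

{"method": "send_rows", "body": {
  "targets": [
    [0.9, -0.43, 0, 0.02, 0.03, 0, 1],
    [0.9, -0.43, 0, 0.02, 0.03, 0, 1],
    [0.9, -0.43, 0, 0.02, 0.03, 0, 1],
    [0.9, -0.43, 0, 0.02, 0.03, 0, 1],
    [0.9, -0.43, 0, 0.02, 0.03, 0, 1]
  ]
}}

```text
time_s: 4.83
ee_pos: [528.6, -130.5, 85.7]
tool_rot: [1.455, 0.915, -1.581]
ft_force: [-0.2, -0.2, -1.9]
gripper_width: 0.458
```

{"method": "send_rows", "body": {
  "targets": [
    [0.9, -0.43, 0, 0.02, 0.03, 0, 1],
    [0.9, -0.43, 0, 0.02, 0.03, 0, 1],
    [0.9, -0.43, 0, 0.02, 0.03, 0, 1],
    [0.9, -0.43, 0, 0.02, 0.03, 0, 1],
    [0.9, -0.43, 0, 0.02, 0.03, 0, 1]
  ]
}}

```text
time_s: 5.25
ee_pos: [532.5, -124.8, 85.6]
tool_rot: [1.837, 1.156, -1.283]
ft_force: [-0.7, 0.2, -1.5]
gripper_width: 0.454
```

{"method": "send_rows", "body": {
  "targets": [
    [0.9, -0.43, 0, 0.02, 0.03, 0, 1],
    [0.9, -0.43, 0, 0.02, 0.03, 0, 1],
    [0.9, -0.43, 0, 0.02, 0.03, 0, 1],
    [0.9, -0.43, 0, 0.02, 0.03, 0, 1],
    [0.9, -0.43, 0, 0.02, 0.03, 0, 1]
  ]
}}

```text
time_s: 5.67
ee_pos: [536.4, -119.5, 85.3]
tool_rot: [2.183, 1.373, -0.903]
ft_force: [-0.7, 0.1, -1.5]
gripper_width: 0.455
```

```bash
python3 - <<'E'
from st import *
st()
S=read_camera("scene"); crop(S,"e_s",170,120,390,290,3)
S=read_camera("side"); crop(S,"e_d",260,80,460,220,4)
E
```

```text
t 5.67 tcp [ 536.4 -119.5   85.3] j [ 0.95  0.63 -0.52  2.   -0.73  0.78  0.64] F [-0.7  0.1 -1.5] w 0.455
toolx [ 0.306  0.638 -0.706] jaw [ 0.901 -0.433 -0.   ] G [ 530.7 -131.4   98.5]
```

View pics/e_s.png

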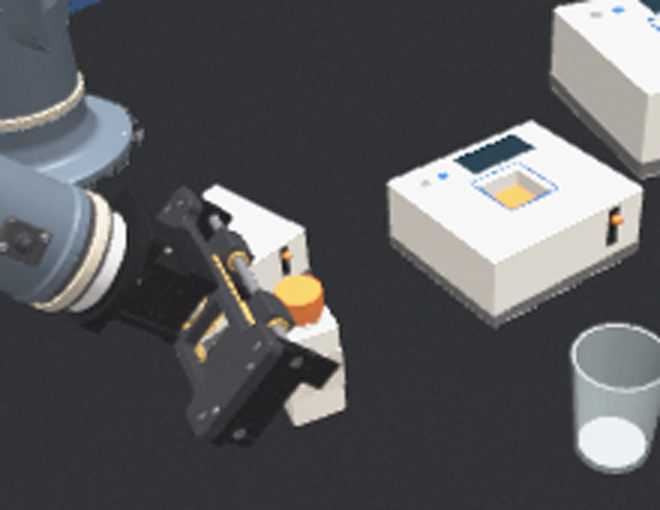

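View pics/e_d.png

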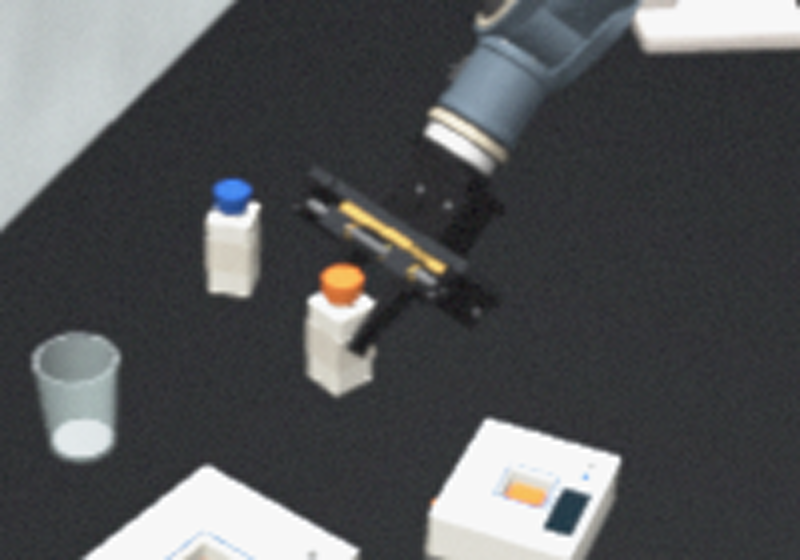

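{"method": "send_rows", "body": {
  "targets": [
    [0, 0, 0, 0, 0, -0.4, 1],
    [0, 0, 0, 0, 0, -0.35, 1],
    [0, 0, 0, 0, 0, -0.15, 1],
    [0, 0, 0, 0, 0, -0.03, 1],
    [0, 0, 0, 0, 0, 0, 1]
  ]
}}

```text
time_s: 6.18
ee_pos: [536.8, -117.6, 48.1]
tool_rot: [2.178, 1.375, -0.907]
ft_force: [-0.1, -0.9, -0.5]
gripper_width: 0.461
```

{"method": "send_rows", "body": {
  "targets": [
    [0, 0, 0, 0, 0, 0, 1],
    [0, 0, 0, 0, 0, 0, 1]
  ]
}}

```text
time_s: 6.35
ee_pos: [537.1, -118.2, 48.6]
tool_rot: [2.178, 1.373, -0.906]
ft_force: [-0.6, 0.5, -1.1]
gripper_width: 0.452
```

```bash
python3 - <<'E'
from st import *
st()
S=read_camera("scene"); crop(S,"f_s",240,190,320,270,8)
D=read_camera("side"); crop(D,"f_d",320,130,400,200,8)
# predicted corners with base (G+6 along a)
E
```

```text
t 6.35 tcp [ 537.1 -118.2   48.6] j [ 0.94  0.7  -0.52  2.01 -0.73  0.72  0.69] F [-0.6  0.5 -1.1] w 0.452
toolx [ 0.304  0.636 -0.709] jaw [ 0.902 -0.431 -0.   ] G [ 531.4 -130.1   61.9]
```

View pics/f_s.png

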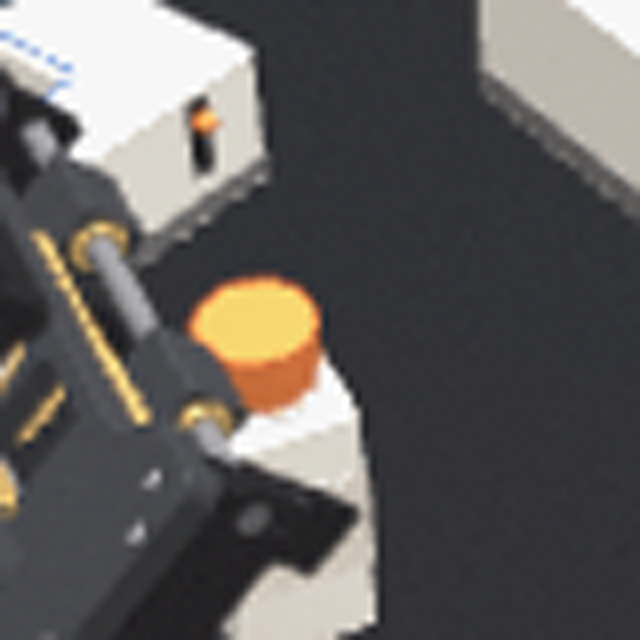

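View pics/f_d.png

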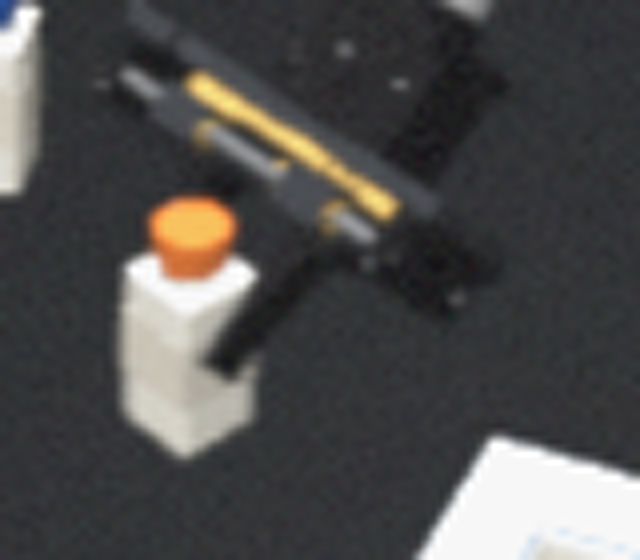

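```bash
python3 - <<'E'
from st import *
o,M=st()
S=read_camera("scene");D=read_camera("side")
f=lambda p,q:(p[0]/8+q[0]-.44,p[1]/8+q[1]-.44)
print(tri([ray(S,*f((256,319),(240,190))),ray(D,*f((193,222),(320,130)))]))
# near bottom corners
print("D near corner on z=0",onz(D,*f((186,460),(320,130)),0), "S right bottom corner",onz(S,*f((376,625),(240,190)),0))
a=np.array([.4328,.9015,0]);n=np.array([.9015,-.4328,0]);G=o["ee_pos"]-18.7*M[:,0]
B=G+6*a;B[2]=2.5
print("pred base",B,"corners",[(B+i*20*a+j*20*n).round(1) for i in(-1,1) for j in(-1,1)])
E
```

```text
t 6.45 tcp [ 537.  -118.4   48.4] j [ 0.94  0.7  -0.52  2.01 -0.73  0.72  0.69] F [-0.8  0.4 -0.9] w 0.457
toolx [ 0.304  0.636 -0.709] jaw [ 0.902 -0.432 -0.   ] G [ 531.3 -130.3   61.7]
(array([ 533.39631829, -125.61127589,  109.63343013]), [0.25821309547470783, 0.2582130954747358])
D near corner on z=0 [ 5.23839194e+02 -1.03744094e+02  1.13686838e-13] S right bottom corner [ 555.97923486 -115.21129512    0.        ]
pred base [ 533.8920585  -124.91002775    2.5       ] corners [array([ 507.2, -134.3,    2.5]), array([ 543.3, -151.6,    2.5]), array([524.5, -98.2,   2.5]), array([ 560.6, -115.5,    2.5])]
```

The bottle stands upright at the bench. The cap top triangulates to z ≈ 109.6, so the base is about 3 mm up, with tilt under 1°. I'll hold briefly, then lift and carry it to above the well.

{"method": "send_rows", "body": {
  "targets": [
    [0, 0, 0, 0, 0, -0.04, 1],
    [0, 0, 0, 0, 0, 0, 1],
    [0, 0, 0, 0, 0, 0, 1],
    [0, 0, 0, 0, 0, 0, 1]
  ]
}}

```text
time_s: 6.88
ee_pos: [536.6, -118.4, 46.1]
tool_rot: [2.18, 1.374, -0.907]
ft_force: [0.8, -0.6, -1.0]
gripper_width: 0.454
```

{"method": "send_rows", "body": {
  "targets": [
    [0, 0, 0, 0, 0, 0.6, 1],
    [0, 0, 0, 0, 0, 0.8, 1],
    [0, 0, 0, 0, 0, 0.8, 1],
    [0, 0, 0, 0, 0, 0.4, 1],
    [0, 0, 0, 0, 0, 0, 1]
  ]
}}

```text
time_s: 7.3
ee_pos: [538.6, -118.8, 153.9]
tool_rot: [2.177, 1.368, -0.901]
ft_force: [0.7, 0.0, -0.8]
gripper_width: 0.454
```

{"method": "send_rows", "body": {
  "targets": [
    [0, 0, 0.22, -0.055, 0.6, 0, 1],
    [0, 0, 0.22, -0.055, 0.7, 0, 1],
    [0, 0, 0.22, -0.055, 0.7, 0, 1],
    [0, 0, 0.22, -0.055, 0.7, 0, 1],
    [0, 0, 0.22, -0.055, 0.7, 0, 1]
  ]
}}

```text
time_s: 7.72
ee_pos: [524.7, 18.9, 149.3]
tool_rot: [2.093, 1.466, -0.872]
ft_force: [0.3, -0.3, -1.5]
gripper_width: 0.459
```

{"method": "send_rows", "body": {
  "targets": [
    [0, 0, 0.22, -0.055, 0.7, 0, 1],
    [0, 0, 0.22, -0.055, 0.7, 0, 1],
    [0, 0, 0.22, -0.055, 0.7, 0, 1],
    [0, 0, 0.22, -0.055, 0.7, 0, 1],
    [0, 0, 0.22, -0.055, 0.7, 0, 1]
  ]
}}

```text
time_s: 8.13
ee_pos: [513.7, 158.8, 149.3]
tool_rot: [2.005, 1.553, -0.836]
ft_force: [-0.2, -0.0, -1.4]
gripper_width: 0.456
```

```bash
python3 - <<'E'
from st import *
st()
S=read_camera("scene"); crop(S,"g_s",270,100,410,220,5)
D=read_camera("side"); crop(D,"g_d",240,140,380,260,5)
D=read_camera("wrist"); crop(D,"g_w",0,0,640,400,1)
E
```

```text
t 8.13 tcp [513.7 158.8 149.3] j [ 0.63  0.46 -0.73  2.14 -0.88  0.6   0.46] F [-0.2 -0.  -1.4] w 0.456
toolx [ 0.175  0.683 -0.709] jaw [ 0.968 -0.251 -0.003] G [510.4 146.  162.5]
```

View pics/g_s.png

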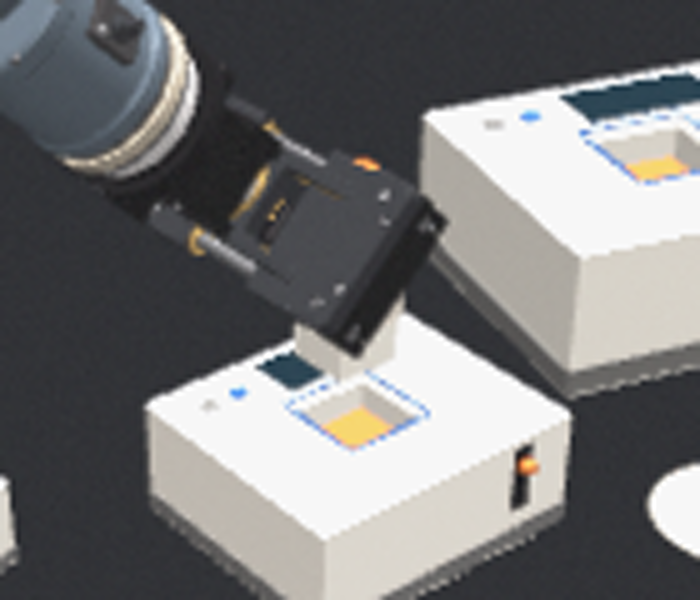

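View pics/g_d.png

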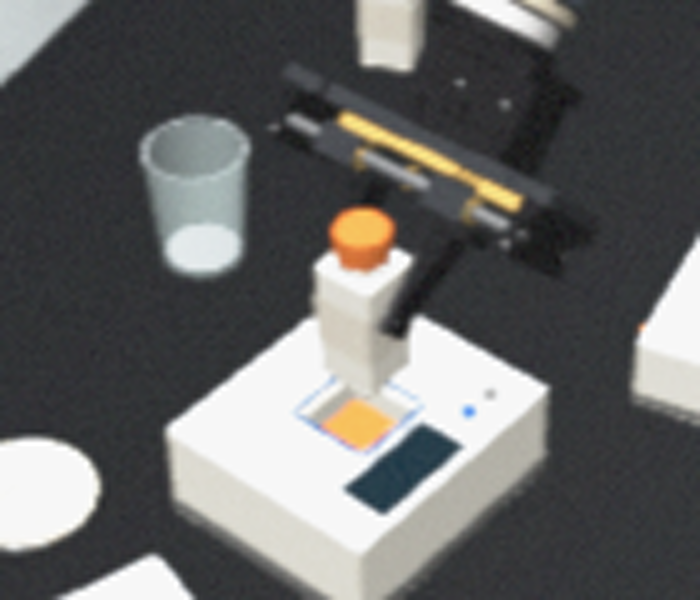

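View pics/g_w.png

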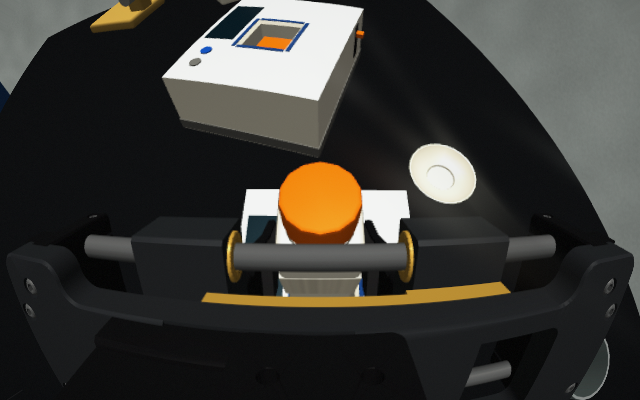

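```bash
python3 - <<'E'
from st import *
S=read_camera("scene");D=read_camera("side")
fs=lambda p:(p[0]/5+270-.4,p[1]/5+100-.4)
fd=lambda p:(p[0]/5+240-.4,p[1]/5+140-.4)
a=tri([ray(S,*fs((288,407))),ray(D,*fd((423,405)))]);b=tri([ray(S,*fs((430,411))),ray(D,*fd((295,412)))])
print("frame",a,b,(a[0]+b[0])/2)
d=(b[0]-a[0]);print("diag len",np.hypot(*d[:2]),"ang-45",np.degrees(np.arctan2(d[1],d[0]))-45)
P=[onz(S,*fs(p),70) for p in ((322,541),(147,405),(570,413))];Q=[onz(D,*fd(p),70) for p in ((362,553),(166,431),(549,388))]
print("S",(P[1]+P[2])/2,P[0]-P[1],P[2]-P[0]);print("D",(Q[1]+Q[2])/2,Q[0],Q[1],Q[2])
for X in (P,Q): 
  v=X[2]-X[1]; print(np.hypot(*v[:2]),np.degrees(np.arctan2(v[1],v[0])))
# wrist-independent: cap
print("cap D z=", [onz(D,*fd((362,226)),z).round(1) for z in (205,208,211)])
E
```

```text
frame (array([482.09918257, 137.83743448,  68.52161057]), [0.3963161442194473, 0.3963161442194069]) (array([547.23833256, 176.87917056,  70.51631138]), [0.16475351805605598, 0.1647535180560685]) [514.66875756 157.35830252  69.51896098]
diag len 75.94317623742417 ang-45 -14.063255774018934
S [514.71115576 156.44190352  70.        ] [144.55881714 -40.85787511   0.        ] [ 41.53066802 167.30501358   0.        ]
D [513.80401034 158.17992339  70.        ] [461.94051391 259.75076186  70.        ] [608.6911227  222.44704537  70.        ] [418.91689797  93.91280141  70.        ]
224.98483352404884 34.195967507162905
229.20582070094414 -145.89018134362868
cap D z= [array([513.2, 149.6, 205. ]), array([511.5, 152.8, 208. ]), array([509.9, 156. , 211. ])]
```

{"method": "send_rows", "body": {
  "targets": [
    [0, 0, 0, 0.06, 0.15, -0.3, 1],
    [0, 0, 0, 0, 0, -0.2, 1],
    [0, 0, 0, 0, 0, 0, 1]
  ]
}}

```text
time_s: 8.63
ee_pos: [516.4, 162.2, 128.3]
tool_rot: [2.007, 1.551, -0.839]
ft_force: [-1.0, 0.6, -1.0]
gripper_width: 0.458
```

```bash
python3 - <<'E'
from st import *
st()
S=read_camera("scene"); crop(S,"i_s",290,140,390,220,8)
D=read_camera("side"); crop(D,"i_d",270,170,360,250,8)
D=read_camera("wrist"); crop(D,"i_w",240,130,400,250,5)
E
```

```text
t 8.63 tcp [516.4 162.2 128.3] j [ 0.62  0.51 -0.74  2.15 -0.89  0.54  0.49] F [-1.   0.6 -1. ] w 0.458
toolx [ 0.176  0.683 -0.709] jaw [ 0.967 -0.254 -0.005] G [513.1 149.5 141.5]
```

View pics/i_s.png

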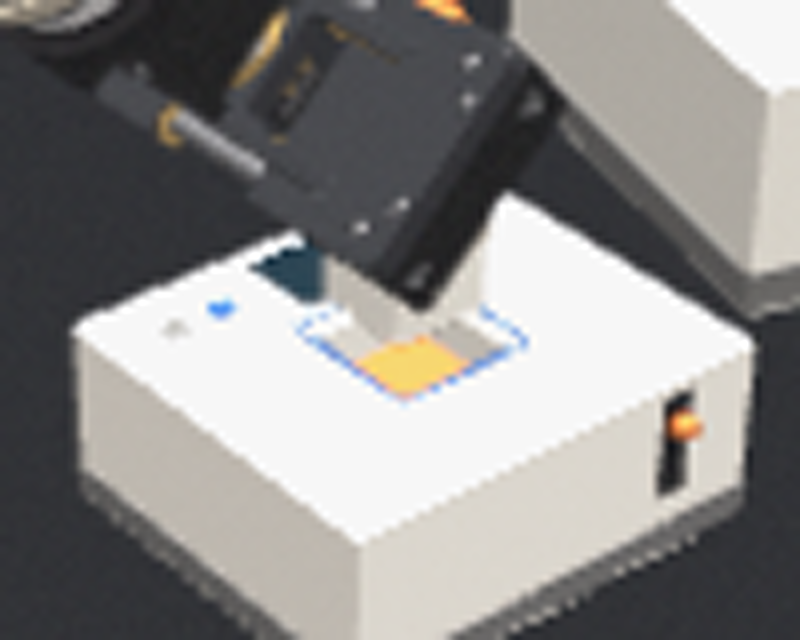

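View pics/i_d.png

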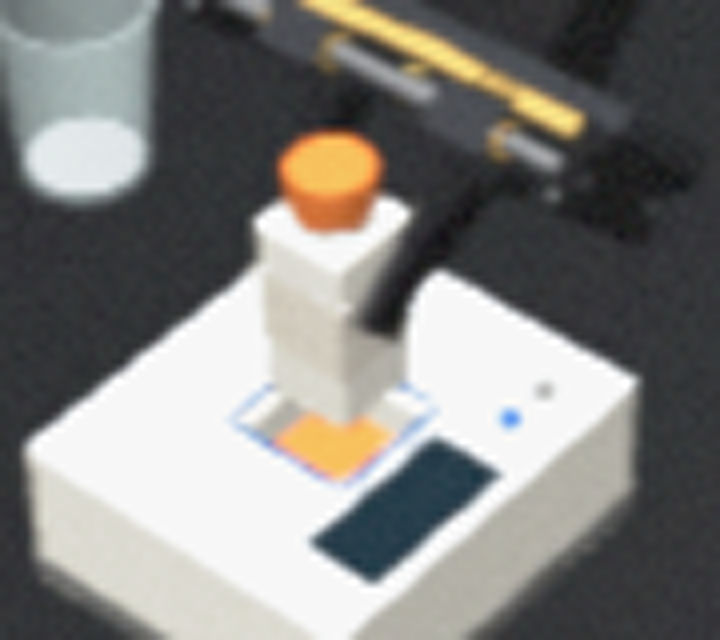

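View pics/i_w.png

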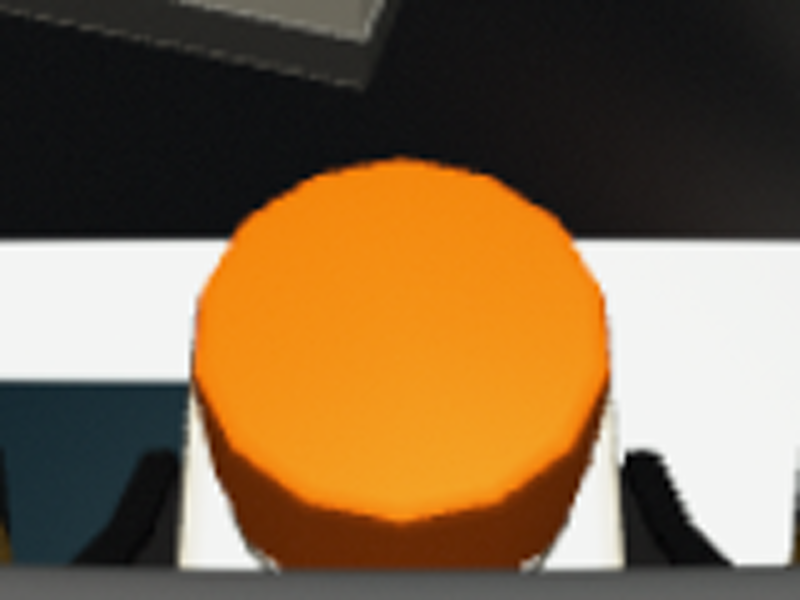

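```bash
python3 - <<'E'
from st import *
o,M=st()
S=read_camera("scene");D=read_camera("side");W=read_camera("wrist")
fs=lambda p:(p[0]/8+290-.44,p[1]/8+140-.44)
fd=lambda p:(p[0]/8+270-.44,p[1]/8+170-.44)
fw=lambda p:(p[0]/5+240-.4,p[1]/5+130-.4)
print("cap",tri([ray(W,*fw((402,340)),True),ray(D,*fd((331,166)))]))
y=np.radians(-14.45);X=np.array([np.cos(y),np.sin(y)]);Y=np.array([-X[1],X[0]])
z=81.8
print("pred base TCP-7.7a:",o["ee_pos"][:2]-7.7*Y)
for z in (80,82):
  for n,c,p,s in (("Dnear",D,fd((346,425)),(-1,1)),("Dleft",D,fd((274,392)),(1,1)),("Dright",D,fd((406,377)),(-1,-1)),("Snear",S,fs((388,345)),(1,-1))):
    P=onz(c,*p,z)[:2]; print(z,n,(P-19.3*(s[0]*X+s[1]*Y)).round(1))
# well frame corners again
fr=[onz(S,*fs(p),70) for p in ((298,326),(405,400),(526,341))];print("S frame",fr,(fr[0]+fr[2])/2)
fr=[onz(D,*fd(p),70) for p in ((231,418),(343,482),(438,410))];print("D frame",fr,(fr[0]+fr[2])/2)
E
```

```text
t 8.78 tcp [517.1 162.9 130. ] j [ 0.62  0.51 -0.74  2.15 -0.89  0.55  0.49] F [ 0.9  0.3 -0.2] w 0.454
toolx [ 0.177  0.683 -0.709] jaw [ 0.967 -0.253 -0.002] G [513.8 150.1 143.3]
cap (array([515.27565491, 154.97932188, 188.74542863]), [1.0024093936708927, 1.0024093936711007])
pred base TCP-7.7a: [515.2220034  155.39472342]
80 Dnear [517.1 146.7]
80 Dleft [511.5 152. ]
80 Dright [517.8 151.9]
80 Snear [506.4 158. ]
82 Dnear [516.2 148.5]
82 Dleft [510.5 153.8]
82 Dright [516.9 153.8]
82 Snear [508.  155.5]
S frame [array([480.97703865, 138.2669238 ,  70.        ]), array([534.48121682, 124.00887589,  70.        ]), array([547.35787019, 175.62745321,  70.        ])] [514.16745442 156.94718851  70.        ]
D frame [array([548.1748952 , 175.82925377,  70.        ]), array([495.89486543, 188.09067375,  70.        ]), array([480.46552479, 139.62412214,  70.        ])] [514.32021    157.72668795  70.        ]
```

{"method": "send_rows", "body": {
  "targets": [
    [0, 0, 0, -0.02, 0.06, 0, 1],
    [0, 0, 0, 0, 0, -0.15, 1],
    [0, 0, 0, 0, 0, -0.15, 1],
    [0, 0, 0, 0, 0, -0.1, 1],
    [0, 0, 0, 0, 0, 0, 1]
  ]
}}

```text
time_s: 9.35
ee_pos: [515.6, 166.0, 113.0]
tool_rot: [2.006, 1.553, -0.837]
ft_force: [-0.2, 0.1, -1.1]
gripper_width: 0.453
```

```bash
python3 - <<'E'
from st import *
st()
S=read_camera("scene"); crop(S,"j_s",290,140,390,220,8)
D=read_camera("side"); crop(D,"j_d",270,170,360,250,8)
E
```

```text
t 9.35 tcp [515.6 166.  113. ] j [ 0.62  0.55 -0.75  2.16 -0.9   0.5   0.52] F [-0.2  0.1 -1.1] w 0.453
toolx [ 0.175  0.684 -0.709] jaw [ 0.968 -0.252 -0.004] G [512.3 153.2 126.2]
```

View pics/j_s.png

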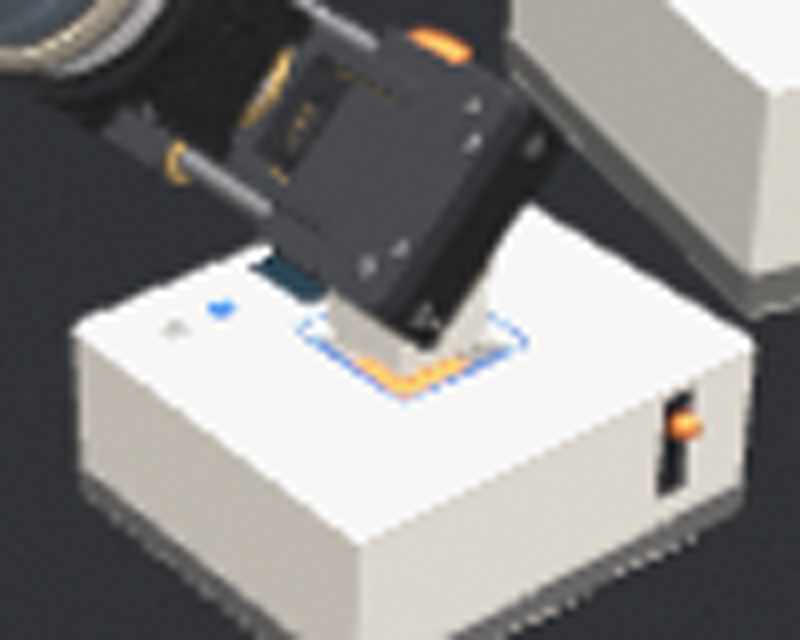

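View pics/j_d.png

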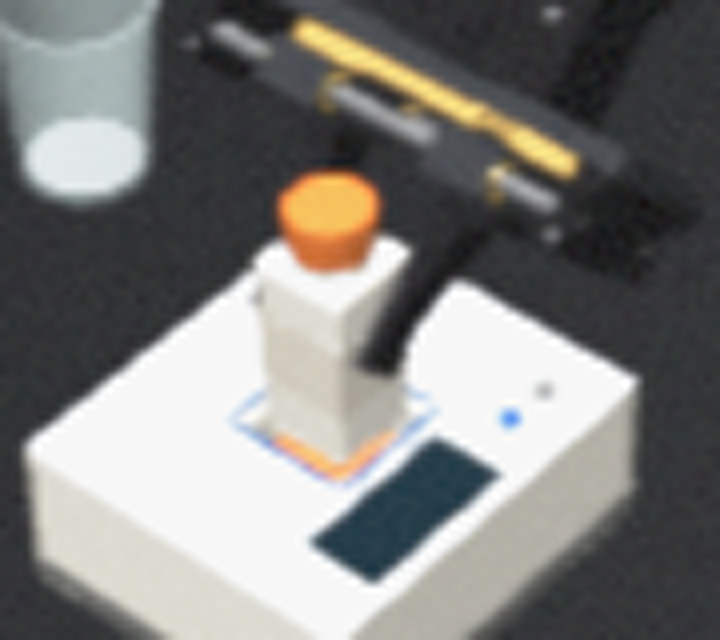

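It is in the mouth with no side force and the gaps look even. I'll keep going down in small steps and watch the force.

{"method": "send_rows", "body": {
  "targets": [
    [0, 0, 0, 0, 0, -0.1, 1],
    [0, 0, 0, 0, 0, -0.1, 1],
    [0, 0, 0, 0, 0, 0, 1]
  ]
}}

```text
time_s: 9.7
ee_pos: [515.9, 165.9, 105.4]
tool_rot: [2.006, 1.552, -0.836]
ft_force: [-0.9, 0.5, -0.9]
gripper_width: 0.455
```

{"method": "send_rows", "body": {
  "targets": [
    [0, 0, 0, 0, 0, -0.08, 1],
    [0, 0, 0, 0, 0, -0.08, 1],
    [0, 0, 0, 0, 0, 0, 1]
  ]
}}

```text
time_s: 9.95
ee_pos: [516.0, 165.9, 99.2]
tool_rot: [2.006, 1.552, -0.836]
ft_force: [-0.7, 1.1, -1.3]
gripper_width: 0.456
```

```bash
python3 - <<'E'
from st import *
st()
S=read_camera("scene"); crop(S,"k_s",290,140,390,220,8)
E
```

```text
t 9.95 tcp [516.  165.9  99.2] j [ 0.62  0.58 -0.75  2.17 -0.91  0.47  0.55] F [-0.7  1.1 -1.3] w 0.456
toolx [ 0.176  0.683 -0.709] jaw [ 0.968 -0.252 -0.003] G [512.7 153.2 112.4]
```

View pics/k_s.png

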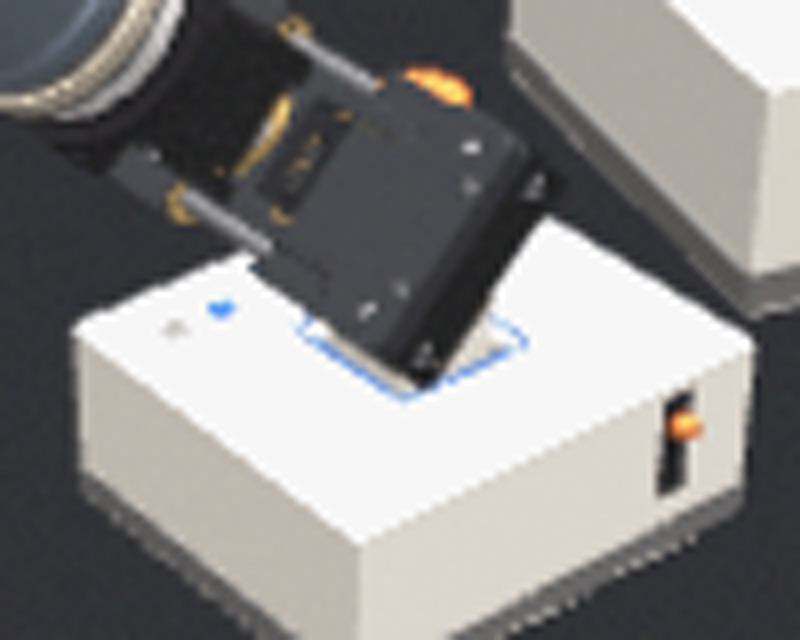

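{"method": "send_rows", "body": {
  "targets": [
    [0, 0, 0, 0, 0, -0.05, 1],
    [0, 0, 0, 0, 0, -0.05, 1],
    [0, 0, 0, 0, 0, 0, 1]
  ]
}}

```text
time_s: 10.25
ee_pos: [516.4, 166.3, 96.0]
tool_rot: [2.006, 1.552, -0.834]
ft_force: [-1.5, -1.6, 3.4]
gripper_width: 0.459
```

{"method": "send_rows", "body": {
  "targets": [
    [0, 0, 0, 0, 0, -0.05, 1],
    [0, 0, 0, 0, 0, -0.05, 1],
    [0, 0, 0, 0, 0, 0, 1]
  ]
}}

```text
time_s: 10.5
ee_pos: [516.4, 166.3, 91.9]
tool_rot: [2.006, 1.552, -0.834]
ft_force: [-0.2, -0.8, 3.8]
gripper_width: 0.454
```

```bash
python3 - <<'E'
from st import *
st()
S=read_camera("scene"); crop(S,"l_s",350,170,400,210,12)
E
```

```text
t 10.5 tcp [516.4 166.3  91.9] j [ 0.62  0.6  -0.76  2.17 -0.92  0.45  0.57] F [-0.2 -0.8  3.8] w 0.454
toolx [ 0.177  0.684 -0.708] jaw [ 0.968 -0.252 -0.002] G [513.1 153.5 105.1]
```

View pics/l_s.png

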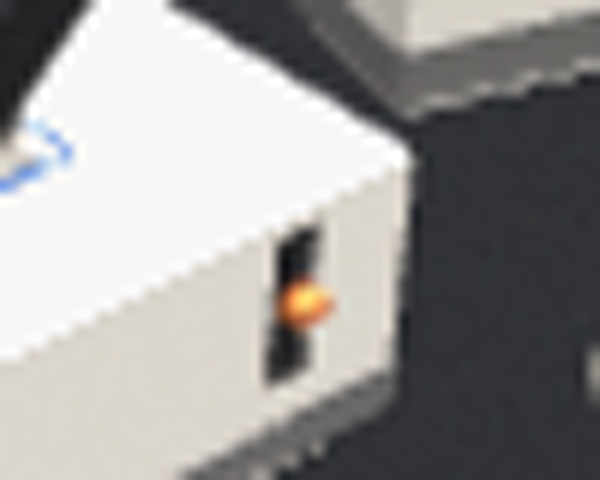

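The plunger is being pressed with about 5 N on it and the tab is moving down. I'll continue gently.

{"method": "send_rows", "body": {
  "targets": [
    [0, 0, 0, 0, 0, -0.05, 1],
    [0, 0, 0, 0, 0, -0.05, 1],
    [0, 0, 0, 0, 0, -0.05, 1],
    [0, 0, 0, 0, 0, 0, 1]
  ],
  "newtons": 50
}}

```text
time_s: 10.88
ee_pos: [516.4, 166.3, 85.8]
tool_rot: [2.006, 1.552, -0.834]
ft_force: [0.5, -1.0, 5.5]
gripper_width: 0.454
```

{"method": "send_rows", "body": {
  "targets": [
    [0, 0, 0, 0, 0, -0.03, 1],
    [0, 0, 0, 0, 0, -0.02, 1],
    [0, 0, 0, 0, 0, 0, 1]
  ]
}}

```text
time_s: 11.13
ee_pos: [516.5, 166.3, 84.7]
tool_rot: [2.006, 1.553, -0.833]
ft_force: [-2.7, -3.6, 12.3]
gripper_width: 0.459
```

```bash
python3 - <<'E'
from st import *
st()
S=read_camera("scene"); crop(S,"m_s",350,170,400,210,12)
E
```

```text
t 11.13 tcp [516.5 166.3  84.7] j [ 0.62  0.62 -0.76  2.17 -0.92  0.44  0.58] F [-2.7 -3.6 12.3] w 0.459
toolx [ 0.177  0.685 -0.707] jaw [ 0.968 -0.252 -0.002] G [513.2 153.5  97.9]
```

View pics/m_s.png

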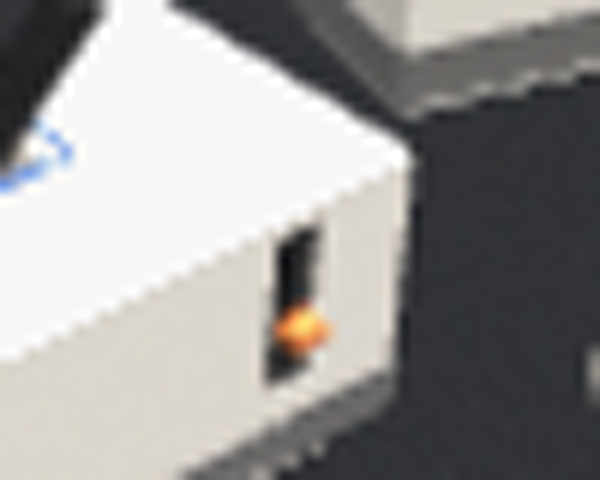

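```bash
python3 - <<'E'
from st import *
st()
S=read_camera("scene")
fs=lambda p:(p[0]/8+290-.44,p[1]/8+140-.44)
fm=lambda p:(p[0]/12+350-.46,p[1]/12+170-.46)
im=S["img"].astype(int)
# tab height: intersect ray with plane of the +x face (offset ~78 from well centre)
y=np.radians(-14.4);X=np.array([np.cos(y),np.sin(y),0]);C=np.array([514.3,157.4,0])
for n,p in (("rest",fs((686,425))),("mid",fm((306,302))),("now",fm((302,330))),("slot top",fm((300,222))),("slot bot",fm((285,382)))):
    q,d=ray(S,*p); off=75 if n.startswith("slot") else 79; t=(off-(q-C)@X)/(d@X); print(n,np.round(q+t*d,1))
D=read_camera("side"); crop(D,"n_d",270,170,360,250,8); crop(S,"n_s",220,130,400,290,4)
E
```

```text
t 11.18 tcp [516.5 166.4  84.7] j [ 0.62  0.62 -0.76  2.17 -0.92  0.44  0.58] F [-3.4 -4.  12.6] w 0.456
toolx [ 0.177  0.684 -0.707] jaw [ 0.968 -0.252 -0.002] G [513.2 153.6  97.9]
rest [603.4 186.7  53.1]
mid [603.3 186.3  46.7]
now [603.2 185.9  39.3]
slot top [599.5 187.5  65.8]
slot bot [599.4 187.3  22.4]
```

View pics/n_d.png

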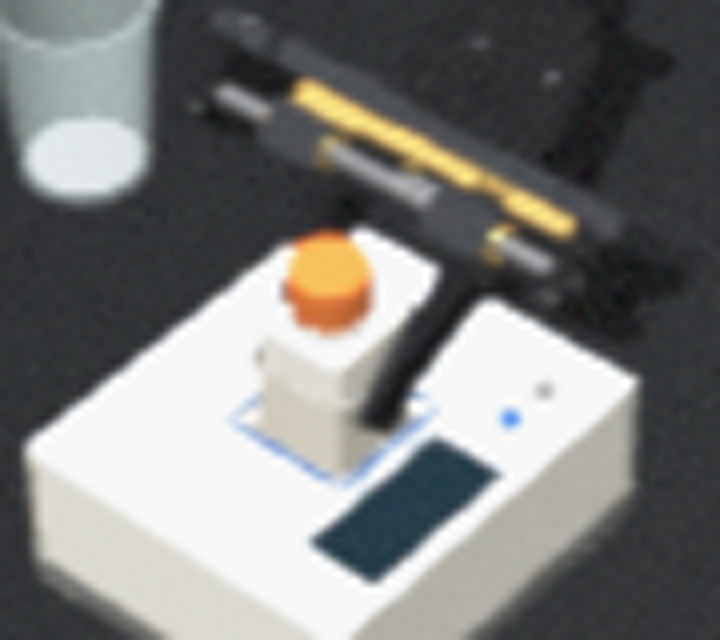

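```bash
python3 - <<'E'
from st import *
D=read_camera("side");W=read_camera("wrist");crop(W,"o_w",240,130,400,250,5)
for P in ((514.3,157.4,146),): print((proj(D,P)-[270,170]+.44)*8, (proj(W,P,True)-[240,130]+.4)*5)
print(onz(D,328/8+270-.44,262/8+170-.44,146))
E
```

```text
[330.44937436 261.0904574 ] [391.88187857 335.69362362]
[514.87638258 158.20308774 146.        ]
```

View pics/o_w.png

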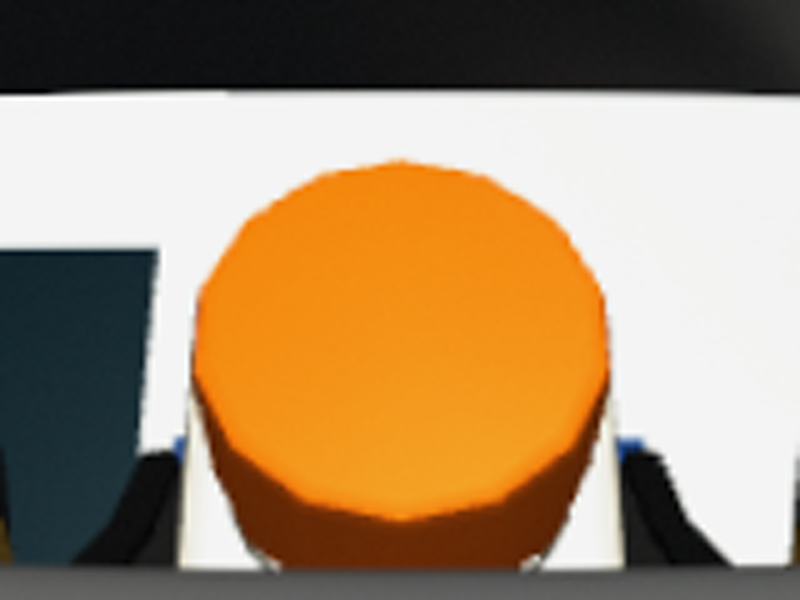

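The tab has moved 13.8 mm and force climbed past the spring's 7 N, so the plunger is on the stop. The cap sits at the same wrist pixel as before, so the bottle has not slipped or tilted. I'll add a touch more for margin and hold still.

{"method": "send_rows", "body": {
  "targets": [
    [0, 0, 0, 0, 0, -0.01, 1],
    [0, 0, 0, 0, 0, 0, 1],
    [0, 0, 0, 0, 0, 0, 1],
    [0, 0, 0, 0, 0, 0, 1],
    [0, 0, 0, 0, 0, 0, 1]
  ]
}}

```text
time_s: 11.8
ee_pos: [516.5, 166.4, 84.6]
tool_rot: [2.006, 1.553, -0.832]
ft_force: [-4.7, -5.3, 16.0]
gripper_width: 0.457
```

{"method": "send_rows", "body": {
  "targets": [
    [0, 0, 0, 0, 0, 0, 1],
    [0, 0, 0, 0, 0, 0, 1],
    [0, 0, 0, 0, 0, 0, 1],
    [0, 0, 0, 0, 0, 0, 1],
    [0, 0, 0, 0, 0, 0, 1]
  ]
}}

```text
time_s: 12.22
ee_pos: [516.5, 166.4, 84.7]
tool_rot: [2.006, 1.553, -0.832]
ft_force: [-4.7, -5.2, 16.2]
gripper_width: 0.46
```

```bash
python3 - <<'E'
from st import *
st()
S=read_camera("scene"); cv2.imwrite("pics/z_s.png",S["img"][:,:,::-1])
E
```

```text
t 12.22 tcp [516.5 166.4  84.7] j [ 0.62  0.62 -0.76  2.17 -0.92  0.44  0.58] F [-4.7 -5.2 16.2] w 0.46
toolx [ 0.177  0.685 -0.707] jaw [ 0.968 -0.251 -0.001] G [513.2 153.6  97.9]
```

View pics/z_s.png

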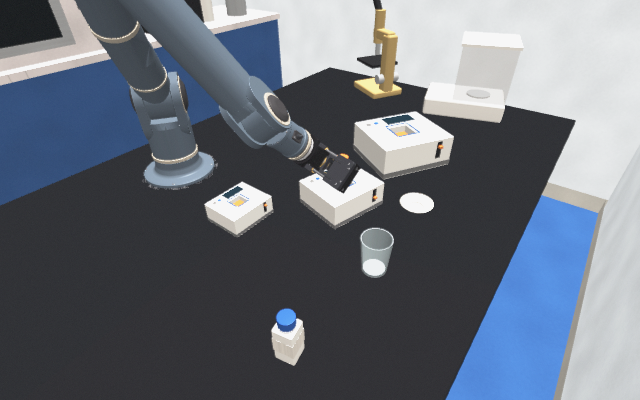

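The hold is steady at about 16 N. The spare (288,335), beaker (375,253) and dish (417,203) have not moved, so I'm handing in.

```bash
python3 -c "
from station import ticket; print(ticket.hand_in())"
```

```text
the job is handed in; nothing more can be done
None
```

I stood the orange-capped bottle upright on the bench and held it there for about 0.7 s. I then lowered it base down into the middle-sized meter's well, pressed it onto the plunger's stop, and handed in at about 12.2 s, still gripping it. The hand-in gives no verdict.

- **Plunger:** the orange tab moved about 13.8 mm of its 14 mm travel. The wrist force held steady at about 16 N, well above the spring's 7 N and below the 60 N limit.
- **Bottle:** the cap is about 1 mm from the well's centre. It stayed at the same pixel in the wrist view through the press, so it did not slip or tilt.
- **Bystanders:** the spare, beaker and dish are at their starting pixels in the last scene picture.
- **What disagreed:**
  - A sideways force of about 7 N remained at the wrist, probably light contact with the well wall.
  - Before lowering, position estimates from the bottle's base corners scattered by several mm. I used the cap position instead, which agreed with the arm's pose to within 1 mm.
  - On the bench I read no contact force. From the cameras the base was about 2–4 mm up, inside the 12 mm limit.

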